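# Close up a short tray row with the filler block

### The job

One of the two blue trays is a housing short, and its third black housing has tipped over onto the tray's end wall: stand it upright again in its row. Then take the orange filler block, slide it down to the tray floor in the one gap that is wide enough for it, between that housing and the blue end wall, and push the row up with it until the housings sit flush against one another and against the steel stop. Finish while still gripping the filler and pressing the row firmly against the stop, and leave the full tray and the other things on the bench undisturbed.

Things in the scene. Friction and masses are not known exactly. Their poses are not given: they have to be found in the camera images.
- tray_short: blue tray, fixed, with three housings. Lane along its y: inside 33 mm (x) by 130 mm (y -65 to +65), floor 6 mm above the bench; rails 26 mm high, 41 mm over them; foot 70 mm wide, 3 mm high. -y end: steel stop; +y end: blue wall 9 mm thick; both 51 mm above the bench. Origin on the bench, at the centre. Housings closed up leave 40 mm free by the wall
- stop_short: steel end stop of that tray, at its -y end, 41 x 9 x 45 mm; its inner face is at tray y = -65 mm; origin at the centre of its underside
- row1: first housing of the short row, upright by the steel stop: square black housing 28 x 30 x 84 mm with a brass ring and a 10 mm brass tip on top (94 mm in all, 70 to 140 g); origin at the centre of its underside, z up along it, its 30 mm side along the tray's y
- row2: second housing of the short row, upright beside the first: square black housing 28 x 30 x 84 mm with a brass ring and a 10 mm brass tip on top (94 mm in all, 70 to 140 g); origin at the centre of its underside, z up along it, its 30 mm side along the tray's y
- row3: third housing, like row1 (same size and origin), tipped: leans 0.70 rad to tray +y over the end wall, lower +y edge on the floor at tray y 27 mm, upper end overhanging the wall by 7 mm, underside there 70 mm above the bench. Pushed at that end towards the stop it turns about the lower edge and drops upright below 0.33 rad
- filler: orange filler block 30 x 30 mm, 80 mm high, 80 to 170 g, standing loose on the bench; origin at the centre of its underside
- tray_full: the other blue row tray, of the same make, filled with four upright housings: only about 8 mm are free, too narrow for the filler; origin on the bench at its centre
- cap_bin: bystander: red open bin of black caps 90 x 130 x 40 mm, origin at the centre of its underside
- pen_cup: bystander: black round cup with pens, 70 mm across, 135 mm high, origin at the centre of its underside
- driver: bystander: yellow-handled screwdriver 150 mm long lying on the bench between the trays, origin under its middle
- full1: housing 1 of the full tray, counted from its -y end: square black housing 28 x 30 x 84 mm with a brass ring and a 10 mm brass tip on top (94 mm in all, 70 to 140 g); origin at the centre of its underside, z up along it, its 30 mm side along the tray's y
- full2: housing 2 of the full tray, counted from its -y end: square black housing 28 x 30 x 84 mm with a brass ring and a 10 mm brass tip on top (94 mm in all, 70 to 140 g); origin at the centre of its underside, z up along it, its 30 mm side along the tray's y
- full3: housing 3 of the full tray, counted from its -y end: square black housing 28 x 30 x 84 mm with a brass ring and a 10 mm brass tip on top (94 mm in all, 70 to 140 g); origin at the centre of its underside, z up along it, its 30 mm side along the tray's y
- full4: housing 4 of the full tray, counted from its -y end: square black housing 28 x 30 x 84 mm with a brass ring and a 10 mm brass tip on top (94 mm in all, 70 to 140 g); origin at the centre of its underside, z up along it, its 30 mm side along the tray's y

How it is judged:
By the outcome, as a careful person would: the job done as asked, in the order asked, and still so for the second after the job is handed in, while the arm keeps its last pose, push and grip.
It also fails if it takes over 54 s, if anything falls off the work surface, if the arm or the gripper's body presses on something with over 40 N, if the wrist force passes 120 N, or if a joint passes its speed limit or range.

### The arm

A 6-joint arm with a two-finger parallel gripper is mounted at the origin on the work surface. World frame = base frame: x ahead of the robot, y to its left, z up, the work surface at z = 0. Lengths are in mm, angles in rad, forces in N, time in s.
With the tool pointing down it reaches from about 350 to 775 mm from the base axis. Payload 7.3 kg.
Tool frame: the origin (TCP) lies midway between the tips of the shut fingers; the grasp point (between the pads) lies 19 mm behind it; z points along the fingers, y is the line along which they close (so a half turn about z gives the same grasp; the last joint's range is limited). The gripper opens to 92 mm and grips with 3 to 60 N. Pads are 19 mm wide; open, the fingers measure 130 mm over their backs; the gripper's body (75 mm by 190 mm) begins 47 mm behind the grasp point.
Start: joints at [1.164, 0.342, 1.524, -0, 1.275, -0.146], TCP at [135.357, 507.27, 226.741] pointing down, gripper open.
Joint ranges: [-2.53, 2.53], [-0.77, 2.02], [0.04, 2.7], [-1, 4.14], [0.28, 2.66], [-3.11, 3.11]. Speed limits (rad/s): [2.57, 2.57, 3.14, 3.14, 3.14, 3.14].

### API

Orientations are given as [roll, pitch, yaw] about the fixed x, y, z axes, in that order (R = Rz(yaw) Ry(pitch) Rx(roll)).
In Python, from plant import monitor, optics, workorder gives the robot as it stands. The module is installed in compiled form; this text tells all that it offers.
- The arm moves only by the tool servo_tool, never from a script. Its arguments are lists of equal length, an entry for each row: "linear": the shift along the tool's x, y, z as a fraction of full scale, a list of three; "spin": the turn about the tool's z as a fraction of full scale. In form: {"linear": [[dx, dy, dz], ...], "spin": [spin, ...]}. A call has exactly 8 rows; each row shifts and turns the commanded pose from where the row before left it, along the tool's axes as they then stand; what a row does not reach is not made up. Full scale, the value 1, is 200 mm for a shift and 90 degrees for a turn. A row lasts 1/8 s, in which the tool goes at most 62.5 mm and 10.7 degrees, less where a joint would pass 70% of its speed; a pose out of reach is approached as far as the arm can. A call with a number of a shift or a turn outside -1 to 1 is refused whole. A call with a gripper value outside its range is refused whole. "hand" is the opening, from -1 (shut) to 1 (fully open), set as the call begins (left out, the last holds). The fingers move at their own pace and stop on an object; the grip force is fixed at half the most. Time passes only in rows, so rows that do not move let the fingers close, or fill a call up. It gives the time, the measured TCP pose, the force, the opening and the grip force at its end, in the units of the state.
- monitor.get_obs(): the state, without advancing time (a new reading comes with each control period).
- optics.capture(name): name is "scene" or "top" or "wrist"; returns a dict with "frame" (480x640x3 uint8, blue, green, red), "K" (3x3 intrinsics, pixels), "world_to_cam" (4x4, takes a point from world to camera coordinates). Camera axes: x right, y down, z forward; pixel columns grow to the right and rows downward; lengths in mm; the calibration is good to about 2 mm. A picture is of the moment at which its call begins. There is no depth.
- workorder.close_job(): hands the job in; it is judged then, once.
The state is a dict: "time": time; "joint_positions": joint angles; "dq": joint speeds; "tau": joint torques, N m; "tool_pos": TCP position; "tcp_rot": TCP orientation; "contact_force": force on the tool from outside, world axes, zero at the start; "moment": the same for the moment, N m; "grip_width": finger opening in mm; "finger_force": force on a finger pad.
Only numpy, scipy, OpenCV 4.12 (cv2) and the standard library are available. Lean on these libraries where they do the work, as an engineer would, in place of code of your own. Each camera call takes 0.05 s, during which the arm holds its last target. There are 200 camera calls.

## Working session

There is one attempt and no reset: what is moved stays moved. The work goes in short steps, Python scripts to look and compute and a tool call to move; the robot and the scene stay as the last step left them, time stands still between calls to the robot, and variables do not carry over. Pictures are saved under pics/ and viewed, at most 10 in all, crops included, and the job is handed in when it is done.

Besides the shell and the picture viewer there is one more tool, called after ">>>" by a JSON object that holds its "name" and its "arguments", one argument or row to a line. servo_tool: Moves the arm, as the interface text tells. Shift numbers are shares of 200 mm and turn numbers shares of 90 degrees, none past 1 either way. Its arguments: {"type":"object","properties":{"linear":{"type":"array","items":{"type":"array","items":{"type":"number","minimum":-1,"maximum":1}}},"spin":{"type":"array","items":{"type":"number","minimum":-1,"maximum":1}},"hand":{"type":"number"}},"required":["linear","spin"]}

```bash
mkdir -p pics; python3 - <<'E'
from plant import monitor, optics
import cv2,numpy as np
o=monitor.get_obs();print(o)
for n in ("scene","top"):
    c=optics.capture(n);cv2.imwrite(f"pics/{n}0.png",c["frame"]);np.savez(f"{n}0.npz",**c);print(c["K"],c["world_to_cam"])
E
```

```text
{'time': 0.0, 'joint_positions': array([ 1.16399421e+00,  3.42738428e-01,  1.52502630e+00,  1.38888206e-05,
        1.27537553e+00, -1.46013363e-01]), 'dq': array([-9.05858199e-04, -1.31962230e-03, -1.00685348e-03,  4.67711657e-04,
       -1.34581787e-04,  3.59469015e-05]), 'tau': array([ 5.28597193e-04, -4.31254184e+01, -2.44214594e+01,  7.18453154e-02,
        5.60741080e-02, -1.41534629e-04]), 'tool_pos': array([135.18700961, 506.87815567, 226.03356388]), 'tcp_rot': array([-3.14006344e+00, -2.38309111e-04,  2.88079966e+00]), 'contact_force': array([-0.5702179 , -0.38850106, -0.79909084]), 'moment': array([ 0.00074728, -0.00450242, -0.01464797]), 'finger_force': 0.0, 'grip_width': 91.7144735412231}
[[461.81253654   0.         318.59517702]
 [  0.         461.81253654 239.12915487]
 [  0.           0.           1.        ]] [[ 8.15698339e-01  5.78414420e-01 -8.54272983e-03 -4.68142707e+02]
 [ 4.99198180e-01 -7.11293432e-01 -4.94836166e-01 -2.63573240e+02]
 [-2.92296762e-01  3.99372524e-01 -8.68944297e-01  1.06478649e+03]
 [ 0.00000000e+00  0.00000000e+00  0.00000000e+00  1.00000000e+00]]
[[495.89910141   0.         323.12081729]
 [  0.         495.89910141 252.00676288]
 [  0.           0.           1.        ]] [[ 1.64458970e-01 -9.86381089e-01 -2.36527961e-03 -8.44757218e+01]
 [-9.66162560e-01 -1.60603961e-01 -2.01832295e-01  5.91698273e+02]
 [ 1.98703686e-01  3.54783760e-02 -9.79417240e-01  8.07530775e+02]
 [ 0.00000000e+00  0.00000000e+00  0.00000000e+00  1.00000000e+00]]
```

View pics/top0.png

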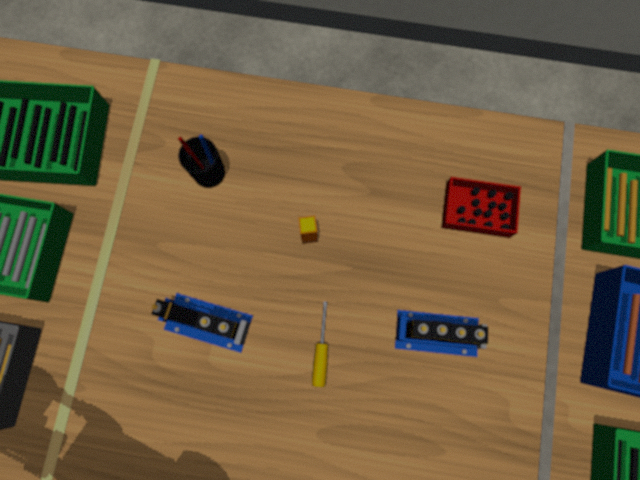

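View pics/scene0.png

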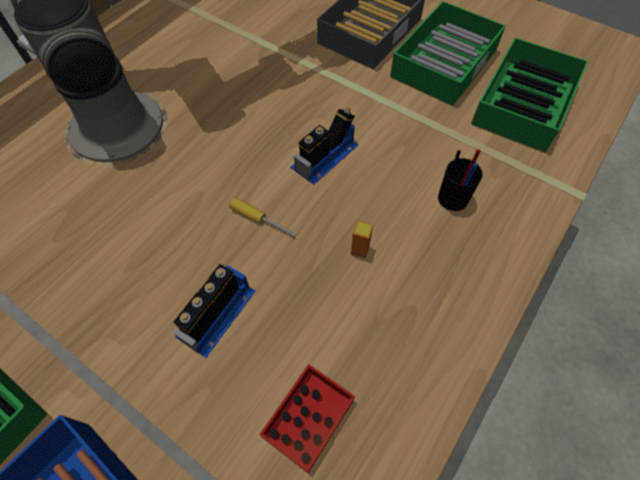

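The top view shows the short tray at about (208,322), with its steel stop at (243,330) and the tipped housing's head at (160,308). The filler is at (309,230), the full tray at (440,333), and the driver lies between the trays at (321,345). The scene view agrees: short tray (325,150), filler (362,240).

```bash
cat > h.py <<'E'
import cv2,numpy as np
def ray(c,uv,z):
    W=c["world_to_cam"];R=W[:3,:3];C=-R.T@W[:3,3]
    uv=np.atleast_2d(np.array(uv,float))
    d=(np.linalg.inv(c["K"])@np.c_[uv,np.ones(len(uv))].T).T@R
    return (C+d*((z-C[2])/d[:,2])[:,None])
def proj(c,P):
    W=c["world_to_cam"];p=np.atleast_2d(P)@W[:3,:3].T+W[:3,3];p=p@c["K"].T
    return p[:,:2]/p[:,2:]
E
python3 - <<'E'
from h import *
t=np.load("top0.npz");s=np.load("scene0.npz")
a=cv2.resize(t["frame"][280:360,140:260],None,fx=6,fy=6,interpolation=cv2.INTER_CUBIC)[:,:720]
cv2.imwrite("pics/tc.png",a)
b=cv2.resize(s["frame"][95:190,280:370],None,fx=6,fy=6,interpolation=cv2.INTER_CUBIC)
cv2.imwrite("pics/sc.png",b)
for n,c,r in(("top",t,(slice(205,255),slice(290,330))),("scene",s,(slice(215,262),slice(345,380)))):
    h=cv2.cvtColor(c["frame"],cv2.COLOR_BGR2HSV)[r];m=((h[...,1]>200)&(h[...,0]<28)).astype(np.uint8)
    mt=((m>0)&(h[...,2]>175)).astype(np.uint8)
    for k,q in(("all",m),("bright",mt)):
        cs=max(cv2.findContours(q,0,2)[0],key=cv2.contourArea)
        off=np.array([r[1].start,r[0].start]);M=cv2.moments(q,True)
        cen=np.array([M["m10"],M["m01"]])/M["m00"]+off
        print(n,k,M["m00"],cen,ray(c,cen,80),cv2.boundingRect(cs)[:4]+np.r_[off,0,0])
        if k=="bright":
            P=ray(c,cs[:,0]+off,80)[:,:2].astype(np.float32);print(cv2.minAreaRect(P))
E
```

```text
top all 271.0 [308.33210332 230.12546125] [[627.3574067   44.62771239  80.        ]] [299 216  18  26]Traceback (most recent call last):
  File "<stdin>", line 11, in <module>
ValueError: max() iterable argument is empty
```

View pics/tc.png

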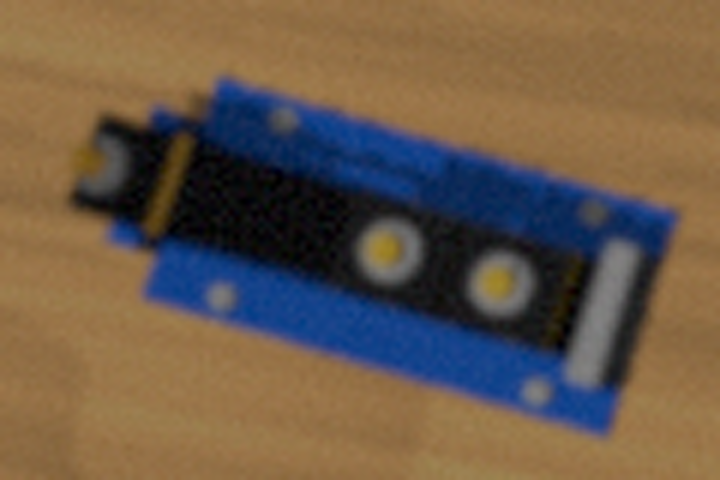

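View pics/sc.png

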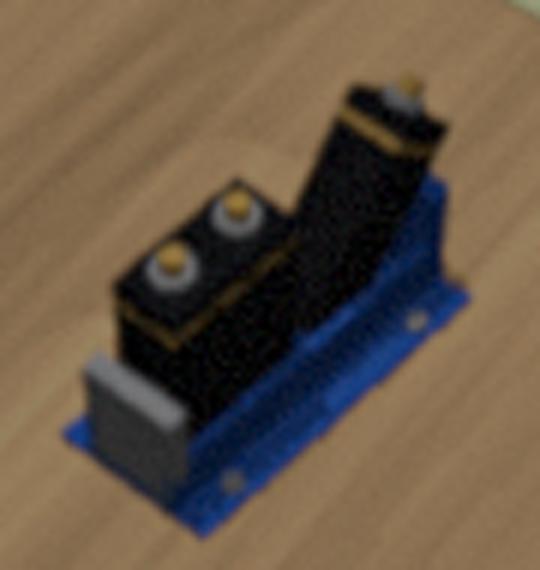

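The top crop shows the foot corners at (222,78), (678,212), (608,435) and (145,295). The steel stop top runs from about (626,241) to (583,386), the brass tips of row1 and row2 are at (497,282) and (386,248), and row3's head is at (88,160) past the wall. In the scene crop row1 and row2 stand upright, with tips at (172,255) and (238,205), and row3 leans over the wall.

```bash
python3 - <<'E'
from h import *
t=np.load("top0.npz");s=np.load("scene0.npz")
cr=lambda p,o:(np.array(p,float)+.5)/6-.5+np.array(o)
F=ray(t,cr([(222,78),(678,212),(608,435),(145,295)],(140,280)),3);print("foot",F.round(1),F.mean(0))
print([np.linalg.norm(F[i]-F[(i+1)%4]) .round(1) for i in range(4)])
S=ray(t,cr([(612,238),(640,245),(602,388),(565,383)],(140,280)),51);print("stop",S.round(1),S.mean(0))
print("screws",ray(t,cr([(285,120),(594,210),(536,390),(221,297)],(140,280)),3).round(1))
print("tips top",ray(t,cr([(497,282),(386,248)],(140,280)),98).round(1),"scene",ray(s,cr([(172,253),(238,203)],(280,95)),98).round(1))
Fs=ray(s,cr([(65,433),(203,535),(468,298)],(280,95)),3);print("foot scene",Fs.round(1))
print("stop top scene",ray(s,cr([(88,362),(183,425),(187,410),(100,358)],(280,95)),51).round(1))
for a,b in((F[1],F[0]),(F[2],F[3]),(F[3],F[0]),(F[2],F[1]),(Fs[1],Fs[2])): d=b-a;print(np.degrees(np.arctan2(d[1],d[0])))
# filler
for n,c,r in(("top",t,(slice(205,255),slice(290,330))),("scene",s,(slice(215,262),slice(345,380)))):
    f=c["frame"][r];h=cv2.cvtColor(f,cv2.COLOR_BGR2HSV);m=((h[...,1]>185)&(h[...,0]<28))
    g=f[...,1].astype(int);v,_=cv2.threshold(f[...,1][m].reshape(-1,1),0,255,cv2.THRESH_OTSU)
    q=(m&(g>v)).astype(np.uint8);off=np.array([r[1].start,r[0].start])
    ys,xs=np.nonzero(q);cen=np.array([xs.mean(),ys.mean()])+off
    hull=cv2.convexHull(np.array([(x+a,y+b) for x,y in zip(xs,ys) for a in(-.5,.5) for b in(-.5,.5)],np.float32))[:,0]+off
    print(n,v,len(xs),m.sum(),cen,ray(c,cen,80).round(1),cv2.minAreaRect(ray(c,hull,80)[:,:2].astype(np.float32)))
a=cv2.resize(t["frame"][208:250,285:335],None,fx=8,fy=8,interpolation=2);b=cv2.resize(s["frame"][215:262,340:385],None,fx=8,fy=8,interpolation=2)
H=np.zeros((376,760,3),np.uint8);H[:336,:400]=a;H[:,400:]=b;cv2.imwrite("pics/fil.png",H)
E
```

```text
foot [[489.9 269.1   3. ]
 [472.7 123.4   3. ]
 [404.2 131.2   3. ]
 [421.8 277.3   3. ]] [447.14745026 200.25893023   3.        ]
[np.float64(146.7), np.float64(69.0), np.float64(147.2), np.float64(68.6)]
stop [[459.8 133.2  51. ]
 [459.2 124.9  51. ]
 [417.8 127.7  51. ]
 [417.5 138.3  51. ]] [438.5759273  131.01437741  51.        ]
screws [[480.5 247.2   3. ]
 [469.1 148.6   3. ]
 [413.6 155.2   3. ]
 [425.  254.6   3. ]]
tips top [[441.2 153.3  98. ]
 [445.2 184.9  98. ]] scene [[440.2 154.7  98. ]
 [445.3 185.   98. ]]
foot scene [[406.  131.8   3. ]
 [473.  123.4   3. ]
 [490.3 267.7   3. ]]
stop top scene [[419.4 132.   51. ]
 [462.2 128.5  51. ]
 [459.5 134.5  51. ]
 [421.7 135.8  51. ]]
83.2914933979616
83.11475771605406
-6.91681707511146
-6.541367044635054
83.19467593711028
top 76.0 161 296 [307.59006211 224.40993789] [[637.2  47.6  80. ]] ((637.3789672851562, 47.84973907470703), (31.242938995361328, 32.17096710205078), 16.817428588867188)
scene 61.0 23 298 [363.69565217 234.26086957] [[645.5  39.   80. ]] ((645.6975708007812, 39.49102783203125), (35.69040298461914, 18.142784118652344), 53.71529769897461)
```

View pics/fil.png

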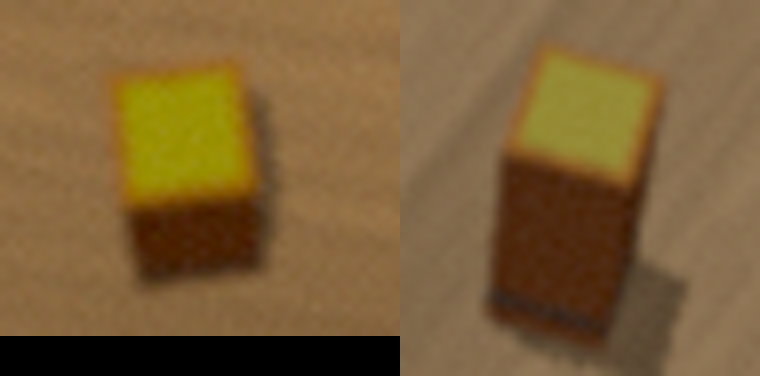

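Tray: centre about (447, 200), yaw about -6.8°, with its +y along heading 83.2°. In the filler crop, the top face corners are (112,70), (242,62), (258,195), (128,205) in the top view, and (540,45), (662,75), (632,185), (508,152) in the scene view. I'll shut the hand and turn the tool so that its x lies along tray +y.

>>> {"name": "servo_tool", "arguments": {
  "linear": [
    [0, 0, 0],
    [0, 0, 0],
    [0, 0, 0],
    [0, 0, 0],
    [0, 0, 0],
    [0, 0, 0],
    [0, 0, 0],
    [0, 0, 0]
  ],
  "spin": [0.1137, 0.1137, 0.1137, 0.1137, 0.1137, 0.1137, 0.1137, 0.1137],
  "hand": -1
}}

```text
time: 1.1
tool_pos: [135.2, 507.0, 226.3]
tcp_rot: [-3.141, 0.001, 1.446]
contact_force: [-0.1, -0.1, 0.1]
grip_width: 16.3
finger_force: 0.0
```

```bash
cat >> h.py <<'E'
TC=np.array([447.2,200.2]);TH=np.radians(83.2)
EY=np.array([np.cos(TH),np.sin(TH)]);EX=np.array([EY[1],-EY[0]])
def tray(p): d=np.array(p)[:2]-TC; return np.array([d@EX,d@EY])
def rel(o,target):  # shift in tool axes, fraction of 200
    from scipy.spatial.transform import Rotation as R
    return R.from_euler("xyz",o["tcp_rot"]).as_matrix().T@(np.array(target)-o["tool_pos"])/200
def T(x,y,z): return np.r_[TC+x*EX+y*EY,z]
E
python3 - <<'E'
from h import *
from plant import monitor
o=monitor.get_obs();print(o["tool_pos"],np.degrees(o["tcp_rot"]),o["grip_width"])
print("rel",rel(o,T(0,108,130)))
t=np.load("top0.npz");s=np.load("scene0.npz")
cr=lambda p,o:(np.array(p,float)+.5)/8-.5+np.array(o)
for c,p,of in((t,[(112,68),(243,60),(260,195),(126,207)],(285,208)),(s,[(538,43),(664,74),(633,188),(506,154)],(340-50,215))):
    P=ray(c,cr(p,of),80);print(P.round(1),P.mean(0),[np.degrees(np.arctan2(*(P[(i+1)%4]-P[i])[1::-1])).round(1) for i in range(4)],[np.linalg.norm(P[(i+1)%4]-P[i]).round(1) for i in range(4)])
E
```

```text
[135.23752426 507.04053006 226.3023532 ] [-1.79985618e+02  5.05753824e-02  8.28581565e+01] 16.28581989750821
rel [-0.7879582   1.73535114  0.48177191]
[[649.4  65.6  80. ]
 [655.8  37.9  80. ]
 [626.7  29.2  80. ]
 [619.3  57.3  80. ]] [637.77368685  47.50833574  80.        ] [np.float64(-76.9), np.float64(-163.4), np.float64(104.7), np.float64(15.6)] [np.float64(28.5), np.float64(30.4), np.float64(29.0), np.float64(31.2)]
[[619.1  57.2  80. ]
 [646.8  66.6  80. ]
 [657.   37.5  80. ]
 [629.2  28.7  80. ]] [638.02212702  47.49465163  80.        ] [np.float64(18.7), np.float64(-70.8), np.float64(-162.3), np.float64(109.4)] [np.float64(29.3), np.float64(30.8), np.float64(29.2), np.float64(30.3)]
```

>>> {"name": "servo_tool", "arguments": {
  "linear": [
    [-0.1, 0.217, 0.05],
    [-0.1, 0.217, 0.05],
    [-0.1, 0.217, 0.05],
    [-0.1, 0.217, 0.05],
    [-0.1, 0.217, 0.05],
    [-0.1, 0.217, 0.05],
    [-0.1, 0.217, 0.05],
    [-0.088, 0.217, 0.05]
  ],
  "spin": [0, 0, 0, 0, 0, 0, 0, 0]
}}

```text
time: 2.1
tool_pos: [462.5, 308.5, 146.1]
tcp_rot: [-3.141, 0.0, 1.452]
contact_force: [-0.0, 0.8, 0.5]
grip_width: 0.4
finger_force: 0.0
```

```bash
python3 - <<'E'
from h import *
from plant import monitor
o=monitor.get_obs();print(o["tool_pos"],np.degrees(o["tcp_rot"]),o["grip_width"],tray(o["tool_pos"]))
print("rel",rel(o,T(0,108,60)))
E
```

```text
[462.48599901 308.49880378 146.0863878 ] [-1.79964635e+02  1.47234547e-02  8.31782889e+01] 0.361245787337077 [  2.35546165 109.34689966]
rel [-0.00662835 -0.01150907  0.43044084]
```

>>> {"name": "servo_tool", "arguments": {
  "linear": [
    [0, -0.0115, 0.12],
    [0, 0, 0.12],
    [0, 0, 0.11],
    [0, 0, 0.08],
    [-0.02, 0, 0],
    [-0.02, 0, 0],
    [-0.02, 0, 0],
    [-0.02, 0, 0]
  ],
  "spin": [0, 0, 0, 0, 0, 0, 0, 0]
}}

```text
time: 3.1
tool_pos: [457.5, 293.8, 61.4]
tcp_rot: [3.141, -0.001, 1.452]
contact_force: [0.2, -0.1, -0.6]
grip_width: 0.4
finger_force: 0.0
```

>>> {"name": "servo_tool", "arguments": {
  "linear": [
    [-0.02, 0, 0],
    [-0.02, 0, 0],
    [-0.02, 0, 0],
    [-0.02, 0, 0],
    [-0.02, 0, 0],
    [-0.02, 0, 0],
    [-0.02, 0, 0],
    [0, 0, 0]
  ],
  "spin": [0, 0, 0, 0, 0, 0, 0, 0]
}}

```text
time: 4.1
tool_pos: [453.9, 265.9, 60.7]
tcp_rot: [-3.141, 0.0, 1.452]
contact_force: [0.6, 0.5, -0.2]
grip_width: 0.5
finger_force: 0.0
```

```bash
python3 - <<'E'
from h import *
from plant import monitor,optics
o=monitor.get_obs();print(o["tool_pos"],tray(o["tool_pos"]),o["contact_force"])
c=optics.capture("scene");cv2.imwrite("pics/s1.png",cv2.resize(c["frame"][70:200,240:400],None,fx=4,fy=4,interpolation=2))
E
```

```text
[453.89873514 265.94536973  60.72625418] [-1.13289973 66.07604128] [ 0.57129931  0.47543588 -0.17194617]
```

View pics/s1.png

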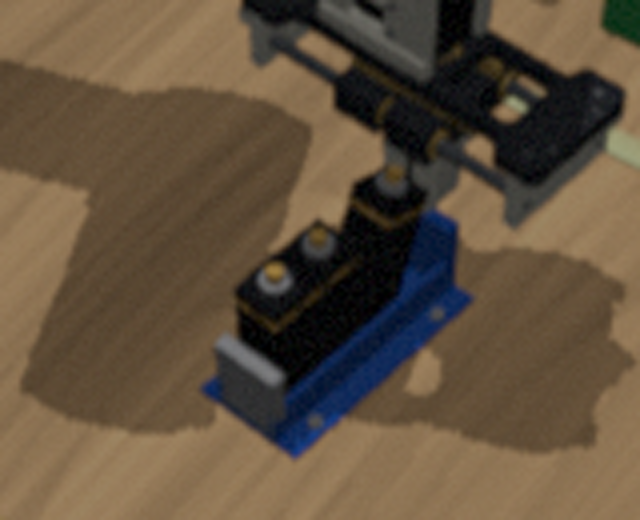

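Row3 (390,195) is partly up, with the shut fingers behind its head at about (410,165). I'll keep pushing.

>>> {"name": "servo_tool", "arguments": {
  "linear": [
    [-0.02, 0, 0],
    [-0.02, 0, 0],
    [-0.02, 0, 0],
    [-0.02, 0, 0],
    [-0.02, 0, 0],
    [-0.02, 0, 0],
    [-0.015, 0, 0],
    [0, 0, 0]
  ],
  "spin": [0, 0, 0, 0, 0, 0, 0, 0]
}}

```text
time: 5.15
tool_pos: [450.8, 239.3, 60.8]
tcp_rot: [3.141, -0.0, 1.452]
contact_force: [0.3, 0.3, -0.4]
grip_width: 0.3
finger_force: 0.2
```

```bash
python3 - <<'E'
from h import *
from plant import monitor,optics
o=monitor.get_obs();print(o["tool_pos"],tray(o["tool_pos"]),o["contact_force"])
c=optics.capture("scene");cv2.imwrite("pics/s2.png",cv2.resize(c["frame"][90:200,260:400],None,fx=4,fy=4,interpolation=2))
E
```

```text
[450.80777654 239.31859288  60.81943752] [-1.04939897 39.27058852] [ 0.30087466  0.31200074 -0.42233133]
```

View pics/s2.png

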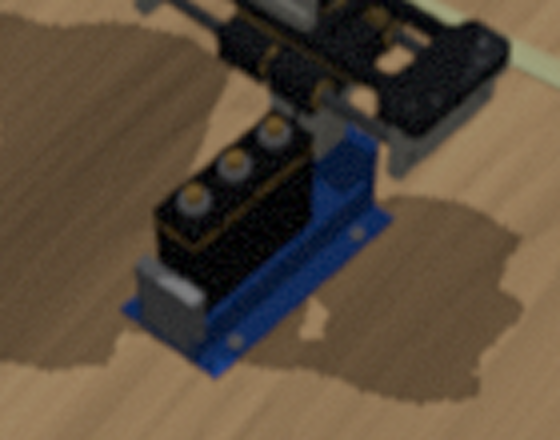

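Row3 now stands upright in the row, with its tip at (275,128). I'll back off, lift, then open the hand and turn towards the filler.

>>> {"name": "servo_tool", "arguments": {
  "linear": [
    [0.06, 0, 0],
    [0.04, 0, -0.1],
    [0, 0, -0.25],
    [0, 0, -0.25],
    [0, 0, -0.1],
    [0, 0, 0],
    [0, 0, 0],
    [0, 0, 0]
  ],
  "spin": [0, 0, 0, 0, 0, -0.09, -0.09, -0.081]
}}

```text
time: 6.2
tool_pos: [453.0, 260.0, 200.8]
tcp_rot: [3.141, -0.0, 1.867]
contact_force: [0.3, -0.4, 0.4]
grip_width: 1.0
finger_force: 0.0
```

```bash
python3 - <<'E'
from h import *
from plant import monitor,optics
o=monitor.get_obs();print(o["tool_pos"],np.degrees(o["tcp_rot"]),o["contact_force"])
print(rel(o,(638,47.5,43)))
c=optics.capture("scene");np.savez("scene1.npz",**c)
t=optics.capture("top")
cr=(np.array([(193,192),(235,155),(275,123)])+.5)/4-.5+np.array([260,90])
print([tray(p).round(1) for p in ray(c,cr,100)])
f=t["frame"];h=cv2.cvtColor(f,cv2.COLOR_BGR2HSV)
q=((h[...,1]>185)&(h[...,0]<32)&(h[...,0]>20)&(h[...,2]>120)).astype(np.uint8);q[:290]=0;q[350:]=0;q[:,:150]=0;q[:,260:]=0
n,l,st,ce=cv2.connectedComponentsWithStats(q)
for i in range(1,n):print(st[i,4],ce[i],tray(ray(t,ce[i],99)[0]).round(1))
E
```

```text
[453.02366221 260.03398857 200.80252916] [ 1.79992043e+02 -7.43174831e-03  1.06963358e+02] [ 0.32623666 -0.40758419  0.40934294]
[-1.28638068  0.5744873   0.78892559]
[array([  0.7, -49.5]), array([ -0.2, -17.7]), array([ 0.5, 11.6])]
```

>>> {"name": "servo_tool", "arguments": {
  "linear": [
    [-0.214, 0.096, 0],
    [-0.214, 0.096, 0],
    [-0.214, 0.096, 0],
    [-0.214, 0.096, 0],
    [-0.215, 0.095, 0.1],
    [-0.215, 0.095, 0.15],
    [0, 0, 0.15],
    [0, 0, 0]
  ],
  "spin": [0, 0, 0, 0, 0, 0, 0, 0],
  "hand": 0.6
}}

```text
time: 7.3
tool_pos: [635.4, 45.9, 117.8]
tcp_rot: [-3.136, -0.002, 1.859]
contact_force: [-0.8, -0.3, 0.3]
grip_width: 72.6
finger_force: 0.0
```

```bash
python3 - <<'E'
from h import *
from plant import monitor,optics
o=monitor.get_obs();print(o["tool_pos"],np.degrees(o["tcp_rot"]),o["grip_width"])
print(rel(o,(638,47.5,43)))
c=optics.capture("wrist");cv2.imwrite("pics/w1.png",c["frame"]);np.savez("wrist1.npz",**c)
E
```

```text
[635.38019526  45.90122559 117.80482773] [-1.79668067e+02 -1.29184505e-01  1.06521118e+02] 72.55932270991428
[0.00309557 0.01699806 0.37393987]
```

View pics/w1.png

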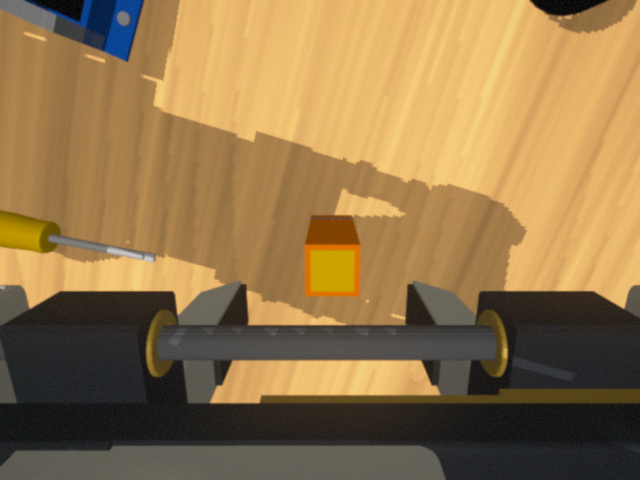

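The wrist view shows the filler square to the jaws and between them, its top face spanning (305–359, 244–296). I'll check the centre with a ray.

```bash
python3 - <<'E'
from h import *
from plant import monitor
c=np.load("wrist1.npz");P=ray(c,[(304.5,244),(359,244),(360.5,296),(304.5,296)],80);print(P.round(1),P.mean(0))
d=P[1]-P[0];print(np.degrees(np.arctan2(d[1],d[0])))
o=monitor.get_obs();print(rel(o,(*P.mean(0)[:2],43)))
E
```

```text
[[619.7  59.2  80. ]
 [647.6  67.5  80. ]
 [657.6  39.2  80. ]
 [627.8  30.3  80. ]] [638.16239461  49.03413773  80.        ]
16.591492760592516
[0.01015115 0.01304104 0.38499483]
```

>>> {"name": "servo_tool", "arguments": {
  "linear": [
    [0.007, 0.014, 0.05],
    [0, 0, 0.08],
    [0, 0, 0.08],
    [0, 0, 0.08],
    [0, 0, 0.06],
    [0, 0, 0.025],
    [0, 0, 0],
    [0, 0, 0]
  ],
  "spin": [0, 0, 0, 0, 0, 0, 0, 0]
}}

```text
time: 8.35
tool_pos: [639.7, 48.0, 46.3]
tcp_rot: [3.14, 0.0, 1.862]
contact_force: [-0.1, 0.2, 0.7]
grip_width: 73.7
finger_force: 0.0
```

>>> {"name": "servo_tool", "arguments": {
  "linear": [
    [0, 0, 0],
    [0, 0, 0],
    [0, 0, 0],
    [0, 0, 0],
    [0, 0, 0],
    [0, 0, 0],
    [0, 0, 0],
    [0, 0, 0]
  ],
  "spin": [0, 0, 0, 0, 0, 0, 0, 0],
  "hand": -1
}}

```text
time: 9.35
tool_pos: [639.1, 48.0, 45.7]
tcp_rot: [-3.141, -0.0, 1.862]
contact_force: [-1.3, 0.4, 0.1]
grip_width: 29.8
finger_force: 30.0
```

```bash
python3 - <<'E'
from h import *
from plant import monitor
o=monitor.get_obs();print(o["tool_pos"],np.degrees(o["tcp_rot"]),o["grip_width"],o["finger_force"],o["contact_force"])
E
```

```text
[639.12840504  48.01820694  45.65864334] [-1.79994160e+02 -7.79253219e-03  1.06683192e+02] 29.832991464265618 29.999871253967285 [-1.32543     0.36668063  0.13457153]
```

>>> {"name": "servo_tool", "arguments": {
  "linear": [
    [0, 0, -0.1],
    [0, 0, -0.2],
    [0, 0, -0.2],
    [0, 0, -0.2],
    [0, 0, 0],
    [0, 0, 0],
    [0, 0, 0],
    [0, 0, 0]
  ],
  "spin": [0, 0, 0, 0.06, 0.08, 0.08, 0.041, 0]
}}

```text
time: 10.35
tool_pos: [639.1, 48.0, 185.5]
tcp_rot: [-3.141, -0.0, 1.453]
contact_force: [0.7, 0.0, -1.9]
grip_width: 29.9
finger_force: 30.0
```

```bash
python3 - <<'E'
from h import *
from plant import monitor
o=monitor.get_obs();print(o["tool_pos"],np.degrees(o["tcp_rot"]),o["grip_width"],o["finger_force"],o["contact_force"])
print(rel(o,T(0,46,175)))
E
```

```text
[639.07386707  48.00923623 185.50730899] [-1.79978454e+02 -4.99691129e-03  8.32289108e+01] 29.86151580089402 30.00015288591385 [ 0.72041779  0.00341391 -1.94553316]
[ 0.87252921 -1.04226061  0.05300459]
```

>>> {"name": "servo_tool", "arguments": {
  "linear": [
    [0.1, -0.12, 0],
    [0.145, -0.174, 0],
    [0.145, -0.174, 0],
    [0.145, -0.174, 0],
    [0.145, -0.174, 0],
    [0.12, -0.143, 0],
    [0.072, -0.084, 0],
    [0, 0, 0]
  ],
  "spin": [0, 0, 0, 0, 0, 0, 0, 0]
}}

```text
time: 11.35
tool_pos: [451.8, 246.8, 185.9]
tcp_rot: [3.142, -0.0, 1.456]
contact_force: [0.9, -0.3, -0.4]
grip_width: 29.7
finger_force: 30.0
```

>>> {"name": "servo_tool", "arguments": {
  "linear": [
    [0, 0, 0.1],
    [0, 0, 0.1],
    [0, 0, 0.04],
    [0, 0, 0],
    [0, 0, 0],
    [0, 0, 0],
    [0, 0, 0],
    [0, 0, 0]
  ],
  "spin": [0, 0, 0, 0, 0, 0, 0, 0]
}}

```text
time: 12.35
tool_pos: [452.8, 246.0, 137.9]
tcp_rot: [3.141, -0.0, 1.452]
contact_force: [-0.2, -0.3, -1.7]
grip_width: 29.7
finger_force: 30.0
```

```bash
python3 - <<'E'
from h import *
from plant import monitor,optics
o=monitor.get_obs();print(o["tool_pos"],tray(o["tool_pos"]),np.degrees(o["tcp_rot"]),o["finger_force"],o["contact_force"])
c=optics.capture("scene");w=optics.capture("wrist")
a=cv2.resize(c["frame"][90:200,260:400],None,fx=3,fy=3,interpolation=2);b=cv2.resize(w["frame"],(440,330))
H=np.zeros((330,860,3),np.uint8);H[:,:420]=a;H[:,420:]=b;cv2.imwrite("pics/sw.png",cv2.resize(H,(800,307)));np.savez("wrist2.npz",**w);np.savez("scene2.npz",**c)
E
```

```text
[452.79903811 245.95235349 137.93288486] [ 0.14239151 46.09345726] [ 1.79977194e+02 -1.38907739e-02  8.32029879e+01] 29.999738037586212 [-0.19820039 -0.30081273 -1.71862913]
```

View pics/sw.png

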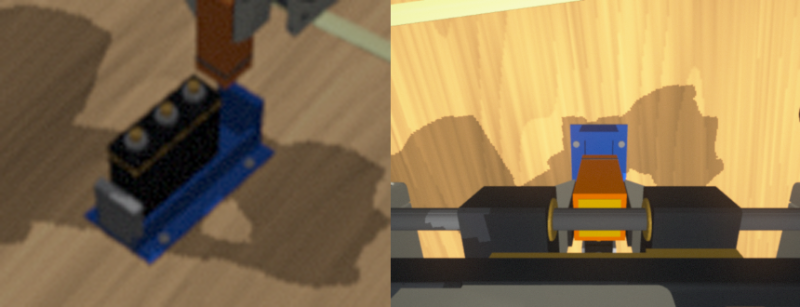

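The filler is above the gap: at (222,60) in the left panel it sits between row3 and the wall, and in the right panel it lines up with the blue foot at (600,150). I'll check the lateral position with the wrist camera.

```bash
python3 - <<'E'
from h import *
w=np.load("wrist2.npz");h=cv2.cvtColor(w["frame"],cv2.COLOR_BGR2HSV)
q=((h[...,0]>100)&(h[...,0]<125)&(h[...,1]>150)).astype(np.uint8)
for v in (205,215,225,235):
    x=np.nonzero(q[v])[0];P=ray(w,[(x[0]-.5,v),(x[-1]+.5,v)],3);print(v,x[0],x[-1],[tray(p).round(1) for p in P])
o=((h[...,0]<25)&(h[...,1]>210))
for v in (250,270,300,320,335,350,365):
    x=np.nonzero(o[v,250:420])[0]+250
    print(v,x[0] if len(x) else 0,x[-1] if len(x) else 0,q[v].sum())
y=np.nonzero(q[:,330])[0];print(y[0],tray(ray(w,[(330,y[0])],3)[0]))
# filler far bottom edge at z = 137.9-45.7
for v in (240,245,248,252):print(v,w["frame"][v,300:380:10].tolist())
x0=proj(w,[np.r_[TC+s*15*EX+61*EY,92] for s in(-1,1)]);print(x0)
E
```

```text
205 282 368 [array([-33.9,  67.3]), array([33.8, 67.3])]
215 283 368 [array([-33.4,  59.4]), array([34. , 59.3])]
225 296 367 [array([-23.4,  51.3]), array([33.5, 51.3])]
235 283 367 [array([-33.9,  43.2]), array([33.7, 43.1])]
250 301 301 24
270 295 358 13
300 286 367 0
320 285 368 0
335 0 0 0
350 0 0 0
365 286 367 0
206 [ 3.79790531 66.48962038]
240 [[170, 90, 59], [166, 87, 53], [171, 87, 52], [171, 89, 55], [170, 89, 49], [167, 86, 49], [171, 90, 48], [94, 141, 181]]
245 [[31, 74, 134], [25, 76, 142], [23, 70, 140], [23, 69, 138], [20, 69, 139], [20, 70, 138], [171, 88, 47], [88, 138, 178]]
248 [[59, 70, 87], [64, 72, 91], [61, 73, 92], [61, 72, 90], [62, 73, 92], [64, 73, 92], [170, 89, 48], [87, 140, 186]]
252 [[18, 71, 141], [20, 73, 141], [15, 69, 139], [22, 70, 140], [8, 66, 137], [21, 71, 139], [171, 86, 50], [87, 141, 187]]
[[297.84764783 244.41790488]
 [351.79753165 244.3949236 ]]
```

>>> {"name": "servo_tool", "arguments": {
  "linear": [
    [0, 0, 0.06],
    [0, 0, 0.06],
    [0, 0, 0.05],
    [0, 0, 0.05],
    [0, 0, 0.05],
    [0, 0, 0.04],
    [0, 0, 0.02],
    [0, 0, 0]
  ],
  "spin": [0, 0, 0, 0, 0, 0, 0, 0]
}}

```text
time: 13.45
tool_pos: [452.7, 245.9, 71.6]
tcp_rot: [-3.141, 0.0, 1.452]
contact_force: [0.1, -0.7, -0.6]
grip_width: 30.1
finger_force: 30.0
```

>>> {"name": "servo_tool", "arguments": {
  "linear": [
    [0, 0, 0.03],
    [0, 0, 0.03],
    [0, 0, 0.02],
    [0, 0, 0.01],
    [0, 0, 0.005],
    [0, 0, 0.003],
    [0, 0, 0],
    [0, 0, 0]
  ],
  "spin": [0, 0, 0, 0, 0, 0, 0, 0]
}}

```text
time: 14.45
tool_pos: [452.8, 245.9, 52.2]
tcp_rot: [3.141, -0.0, 1.452]
contact_force: [-0.3, 0.0, -1.4]
grip_width: 29.8
finger_force: 30.0
```

```bash
python3 - <<'E'
from h import *
from plant import monitor
o=monitor.get_obs();print(o["tool_pos"],tray(o["tool_pos"]),np.degrees(o["tcp_rot"]),o["grip_width"],o["contact_force"],o["moment"])
E
```

```text
[452.77936767 245.9309806   52.23030597] [ 0.12539008 46.06990566] [ 1.79989312e+02 -1.05922934e-02  8.31936650e+01] 29.818466996864554 [-0.27895238  0.03463404 -1.40582408] [-0.1350357   0.03135923 -0.03790788]
```

>>> {"name": "servo_tool", "arguments": {
  "linear": [
    [0, 0, 0.002],
    [0, 0, 0.001],
    [0, 0, 0.001],
    [0, 0, 0],
    [0, 0, 0],
    [0, 0, 0],
    [0, 0, 0],
    [0, 0, 0]
  ],
  "spin": [0, 0, 0, 0, 0, 0, 0, 0]
}}

```text
time: 15.45
tool_pos: [452.8, 246.0, 51.6]
tcp_rot: [3.141, -0.0, 1.452]
contact_force: [-1.5, -1.0, 4.6]
grip_width: 29.8
finger_force: 30.0
```

>>> {"name": "servo_tool", "arguments": {
  "linear": [
    [-0.004, 0, 0],
    [-0.004, 0, 0],
    [-0.004, 0, 0],
    [-0.004, 0, 0],
    [-0.004, 0, 0],
    [-0.004, 0, 0],
    [0, 0, 0],
    [0, 0, 0]
  ],
  "spin": [0, 0, 0, 0, 0, 0, 0, 0]
}}

```text
time: 16.45
tool_pos: [452.8, 241.6, 51.6]
tcp_rot: [3.14, -0.001, 1.452]
contact_force: [0.6, 5.5, 5.4]
grip_width: 29.8
finger_force: 30.0
```

>>> {"name": "servo_tool", "arguments": {
  "linear": [
    [-0.003, 0, 0],
    [-0.003, 0, 0],
    [-0.003, 0, 0],
    [0, 0, 0],
    [0, 0, 0],
    [0, 0, 0],
    [0, 0, 0],
    [0, 0, 0]
  ],
  "spin": [0, 0, 0, 0, 0, 0, 0, 0]
}}

```text
time: 17.45
tool_pos: [452.6, 240.0, 51.7]
tcp_rot: [3.14, -0.002, 1.452]
contact_force: [0.1, 6.0, 5.6]
grip_width: 29.9
finger_force: 30.0
```

>>> {"name": "servo_tool", "arguments": {
  "linear": [
    [-0.002, 0, 0],
    [-0.002, 0, 0],
    [-0.002, 0, 0],
    [0, 0, 0],
    [0, 0, 0],
    [0, 0, 0],
    [0, 0, 0],
    [0, 0, 0]
  ],
  "spin": [0, 0, 0, 0, 0, 0, 0, 0]
}}

```text
time: 18.45
tool_pos: [452.6, 239.8, 51.7]
tcp_rot: [3.14, -0.003, 1.452]
contact_force: [-0.1, 11.6, 3.5]
grip_width: 29.8
finger_force: 30.0
```

>>> {"name": "servo_tool", "arguments": {
  "linear": [
    [-0.003, 0, 0],
    [-0.002, 0, 0],
    [0, 0, 0],
    [0, 0, 0],
    [0, 0, 0],
    [0, 0, 0],
    [0, 0, 0],
    [0, 0, 0]
  ],
  "spin": [0, 0, 0, 0, 0, 0, 0, 0]
}}

```text
time: 19.45
tool_pos: [452.5, 239.8, 51.7]
tcp_rot: [3.139, -0.005, 1.452]
contact_force: [1.3, 17.4, 1.3]
grip_width: 29.6
finger_force: 30.0
```

```bash
python3 - <<'E'
from h import *
from plant import monitor,optics
o=monitor.get_obs();print(o["tool_pos"],tray(o["tool_pos"]),np.degrees(o["tcp_rot"]),o["grip_width"],o["contact_force"],o["moment"])
c=optics.capture("scene");cv2.imwrite("pics/s3.png",cv2.resize(c["frame"][90:200,260:400],None,fx=5,fy=5,interpolation=2));np.savez("scene3.npz",**c)
E
```

```text
[452.54985541 239.77257723  51.69444716] [ 0.62667172 39.92764836] [179.87501024  -0.26758302  83.16491914] 29.61111769101424 [ 1.25111317 17.41128228  1.26839477] [2.42544664 0.22028873 0.04349383]
```

View pics/s3.png

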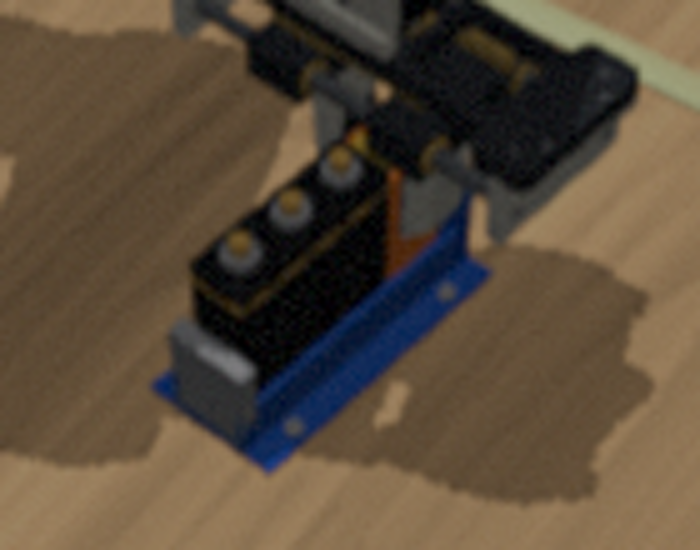

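```bash
python3 - <<'E'
from h import *
from plant import monitor,optics
t=optics.capture("top");a=np.load("top0.npz")
c=np.load("scene3.npz");cr=(np.array([(240,238),(292,195),(342,155)])+.5)/5-.5+np.array([260,90])
print([tray(p).round(1) for p in ray(c,cr,100)])
d=cv2.absdiff(t["frame"],a["frame"]).max(2);print("changed: full tray",(d[300:360,390:495]>60).sum(),"driver",(d[295:390,308:335]>60).sum(),"bin",(d[170:240,440:525]>60).sum(),"cup",(d[130:190,175:228]>60).sum())
o=monitor.get_obs();print(o["contact_force"],o["tool_pos"],o["finger_force"])
E
```

```text
[array([ -0.5, -49. ]), array([ -0.3, -18.7]), array([ 0.3, 10.6])]
changed: full tray 0 driver 0 bin 0 cup 0
[-0.44789708 16.87391474  1.91301064] [452.55860911 239.7759565   51.70735559] 30.00115692615509
```

```bash
python3 -c "
from plant import workorder;print(workorder.close_job())"
```

```text
the job is handed in; nothing more can be done
None
```

I stood row3 upright and slid the filler to the tray floor. The row is closed up against the steel stop, and I handed in at about 19.5 s, still gripping the filler and pressing with about 17 N; top-camera before/after checks showed no change at the full tray, screwdriver, bin or cup.

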